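# Slide a specimen carrier along the rail into its corner pocket

## Task

Push the blue specimen carrier across the white plate until it lies flat against the long rail, while it is still in the open middle stretch of the plate; then slide it along the rail, keeping it against the rail all the way, fully home into the corner pocket at the orange-marked end, flush with both the rail and the end stop. Only push it with the fingertips: it must never be lifted off the plate or tipped. Leave everything else where it stands, and finish with the fingers clear.

Things in the scene. Friction and masses are not known exactly. Their poses are not given: they have to be found in the camera images.
- plate: White registration plate fixed on the table, 170 (x) by 290 (y) by 8 mm thick; origin at the centre of its underside, z up. +x points roughly away from the robot (yaw up to 0.35 rad either way). On it stand dark steel strips, all 10 mm high (tops 18 mm above the table): a rail, two end stops and two guides, see the points. Its middle is open towards -x.
- rail_mid (a point): Middle of the rail's inner face, top edge, at plate x +55, y 0, 18 mm above the table. The rail is 12 mm thick and runs along plate y over the whole length. The end stops (20 mm thick, plate x -4 to +55) have inner faces at plate y +120 and -120.
- seat_left (a point): Where the carrier's underside centre lies when seated at the +y end: plate x +40, y +100, 8 mm above the table. This pocket lies between rail, end stop and a guide (plate x 4 to 20, y 84 to 120): 35 mm wide (x 20 to 55), 36 mm deep, open towards the middle.
- seat_right (a point): The same for the pocket at the -y end: plate x +40, y -100, 8 mm above the table; a mirror image.
- carrier: Blue specimen carrier with a white disc on top, loose block 30 (x) by 40 (y) by 22 mm high, about 60 g; origin at its underside's centre. It stands on the plate; its upper 12 mm project above rail, stops and guides. At first its centre is 50 to 85 mm from the rail face, within 25 mm of the plate's middle in y, turned up to 0.45 rad. Seated, its 40 mm side lies along the rail.
- orange_marker: Orange tab, 34 by 18 by 3 mm, fixed on top of one of the two end stops, at plate x = +38 mm and y = +130 or -130 mm: it marks the pocket to use. Origin at the centre of its underside, 18 mm above the table; axes parallel to the plate's.
- white_marker: White tab of the same size and place on the other end stop: the pocket not to use.
- spare: Grey spare carrier, same shape as the blue one, loose, standing on the plate near one front corner (plate x about -60, y about +120 mm). Leave it alone.
- vial: Small amber vial with black cap, 22 mm diameter, 45 mm high, loose, standing on the plate near the other front corner (plate x about -60, y about -120 mm); origin at the centre of its underside. Leave it alone.
- dish: Covered clear dish, 94 mm diameter, 17 mm high, on the table to the left. Leave it alone.
- brass_ring: Brass ring, 56 mm diameter, 12 mm high, on the table to the right. Leave it alone.
- forceps: Steel forceps, 110 mm long, 9 mm high, lying beyond the plate. Leave them alone.
- manipulator: Micromanipulator post on a white magnetic base 50 by 60 mm, 180 mm high in all, on the right. Leave it alone.
- tip_rack: Green tip rack, 85 by 120 mm, 49 mm high, on the left. Leave it alone.
Things that resemble listed ones, but are neither listed nor needed, are in the scene too. Several things have the shape of the carrier; the one meant has the colours described above.

How it is judged:
On the way:
1. the carrier lies flat against the rail, still in the middle stretch outside the pockets (x of carrier in the frame of plate above 0.037 m and angle between the y axis of carrier and the y axis of plate, either way round below 0.08 rad and y of carrier in the frame of plate between -0.06 and 0.06 m), for 0.2 s.
At the end, for the whole second after the job is handed in: The carrier rests flat on the plate in the corner pocket at the orange marker, within 3 mm of the rail and 3.5 mm of the end stop, square within 0.08 rad, at rest (x of carrier in the frame of plate above 0.037 m and y of carrier in the frame of orange_marker between -0.0335 and 0.0335 m and angle between the y axis of carrier and the y axis of plate, either way round below 0.08 rad and z of carrier in the frame of plate below 0.0105 m and angle between carrier's own z axis and vertical below 0.06 rad and linear speed of carrier below 0.01 m/s); the robot touches nothing.
It fails at once if the carrier is lifted more than 5 mm off the plate or tipped by more than 0.3 rad (z of carrier in the frame of plate above 0.013 m or angle between carrier's own z axis and vertical above 0.3 rad).
It fails at once if the carrier goes more than 60 mm from the plate's middle towards either end while its centre is more than 9 mm out from its place against the rail (x of carrier in the frame of plate below 0.031 m and (y of carrier in the frame of plate above 0.06 m or y of carrier in the frame of plate below -0.06 m)).
It fails at once if another loose thing is moved more than 15 mm (distance of any of spare, vial, dish, brass_ring, forceps, manipulator, tip_rack from where it was at the start of the episode above 0.015 m).
It also fails if it takes over 53 s, if anything falls off the work surface, if the arm or the gripper's body presses on something with over 40 N, if the wrist force passes 120 N, or if a joint passes its speed limit or range.

## Robot

A 6-joint arm with a two-finger parallel gripper is mounted at the origin on the work surface. World frame = base frame: x ahead of the robot, y to its left, z up, the work surface at z = 0. Lengths are in m, angles in rad, forces in N, time in s.
With the tool pointing down it reaches from about 0.3 to 0.75 m from the base axis. Payload 8.5 kg.
Tool frame: the origin (TCP) lies on the centre line of the jaws, within the pads' length; the fingertips stand 11 mm ahead of it and the grasp point (between the pads) lies 8 mm behind it; x points along the fingers, z is the direction in which the jaws open and shut, and the axes are right-handed (so a half turn about x gives the same grasp; the last joint's range is limited). The gripper opens to 85 mm and grips with 20 to 120 N. Pads are 22 mm wide; open, the fingers measure 114 mm over their backs; the gripper's body (76 mm by 85 mm) begins 54 mm behind the grasp point. The pads swing forward as they close: fully open they stand 13 mm farther back than shut.
Start: joints at [1.05, 0.381, 1.297, -0, 1.464, -0.215], TCP at [0.166, 0.524, 0.242] pointing down, gripper open.
Joint ranges: [-3.11, 3.11], [-0.89, 2.33], [0.22, 2.48], [-1.42, 4.56], [0.17, 2.85], [-2.88, 2.88]. Speed limits (rad/s): [2.39, 2.39, 3.14, 3.14, 3.14, 3.14].

## Interface

Orientations are given as a rotation vector (axis times angle).
In Python, from rig import r gives the robot as it stands.
- The arm moves only by the tool drive_tool, never from a script. Its argument "rows" is a list of rows, each a list of 3 entries, a list of its own where there are three numbers: the shift along the tool's x, y, z in cm, then the turn, a rotation vector about the tool's x, y, z in rad, then the closure in counts, from 0 (fully open) to 255 (shut). A call has exactly 5 rows; each row is the pose to reach, as a shift and turn from the pose measured when the call began, along the tool's axes at that moment; what a row does not reach only later rows make up. A row lasts 1/10 s, in which the tool goes at most 50 mm and 8.59 degrees, less where a joint would pass 70% of its speed; a pose out of reach is approached as far as the arm can. A call with a gripper value outside its range is refused whole. The fingers move at their own pace and stop on an object; "newtons" is the grip in N (left out, the last holds). Time passes only in rows, so rows that repeat a pose let the fingers close, or fill a call up. It gives the time, the measured TCP pose, the force and the opening at its end, in the units of the state.
- r.sense(): the state, without advancing time (a new reading comes with each control period).
- r.capture(name): name is "side" or "top" or "wrist"; returns the picture (480x640x3 uint8, blue, green, red); there is no depth.
- r.calibration(name): a dict with "camera_matrix" (3x3 intrinsics, pixels), "R" (3x3) and "t" (3): a world point X has camera coordinates R X + t. Camera axes: x right, y down, z forward; pixel columns grow to the right and rows downward; lengths in m; the calibration is good to about 2 mm. A picture is of the moment at which its call begins: read the wrist's pose just before it. calibration takes no time and is no camera call; for the wrist camera it gives the pose at the moment of the call.
- r.close_job(): hands the job in, once; it reports no verdict.
The state is a dict: "time": time; "qpos": joint angles; "qvel": joint speeds; "effort": joint torques, N m; "position": TCP position; "orientation": TCP orientation; "wrist_force": force on the tool from outside, world axes, zero at the start; "torque": the same for the moment, N m; "finger_gap": finger opening in m.
Only numpy, scipy, OpenCV 4.12 (cv2) and the standard library are available. Lean on these libraries where they do the work, as an engineer would, in place of code of your own. Each camera call takes 0.05 s, during which the arm holds its last target. There are 200 camera calls.

## Working session

There is one attempt and no reset: what is moved stays moved. The work goes in short steps, Python scripts to look and compute and a tool call to move; the robot and the scene stay as the last step left them, time stands still between calls to the robot, and variables do not carry over. Pictures are saved under pics/ and viewed, about 8 in all and at most 12, crops included, and the job is handed in when it is done.

Besides the shell and the picture viewer there is one more tool, called after ">>>" as a command line: name --argument value ..., lists and objects as JSON in quotes. drive_tool: Moves the arm, as the interface text tells. Its arguments: {"type":"object","properties":{"rows":{"type":"array"},"newtons":{"type":"number"}},"required":["rows"]}

```bash
mkdir -p pics
python3 - <<'E'
from rig import r
import cv2,numpy as np
s=r.sense();print(s)
for n in("top","side"):
    cv2.imwrite(f"pics/{n}0.png",r.capture(n)); c=r.calibration(n); print(n,{k:np.round(v,4).tolist() for k,v in c.items()})
E
```

```text
{'time': 0.0, 'qpos': array([ 1.04972966e+00,  3.81211771e-01,  1.29827112e+00,  2.17753284e-05,
        1.46364058e+00, -2.15306360e-01]), 'qvel': array([ 0.00013558, -0.00025501, -0.00046924, -0.00267292,  0.00097841,
        0.00068523]), 'effort': array([-2.12390537e-04, -4.48443961e+01, -2.31279892e+01, -8.96891947e-05,
        4.75660083e-03, -3.99641817e-05]), 'position': array([0.16541335, 0.52423377, 0.24169982]), 'orientation': array([-0.98177121,  1.33991925,  0.98077443]), 'wrist_force': array([ 0.4088915 , -0.11366469,  0.40296958]), 'torque': array([-0.02314996, -0.0298724 ,  0.02181159]), 'finger_gap': 0.08528466346899181}
top {'camera_matrix': [[592.07, 0.0, 317.7356], [0.0, 592.07, 244.354], [0.0, 0.0, 1.0]], 'R': [[0.0182, -0.9998, -0.0026], [-0.9919, -0.0177, -0.1258], [0.1257, 0.0049, -0.9921]], 't': [-0.0051, 0.5608, 1.1423]}
side {'camera_matrix': [[482.5317, 0.0, 321.7195], [0.0, 482.5317, 242.097], [0.0, 0.0, 1.0]], 'R': [[0.8868, -0.4619, 0.013], [-0.2712, -0.5429, -0.7948], [0.3742, 0.7013, -0.6067]], 't': [-0.4904, 0.1717, 0.767]}
```

View pics/top0.png

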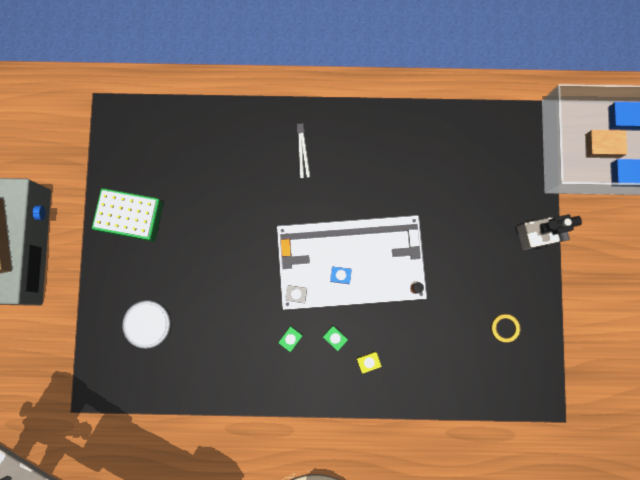

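The top view shows the plate centred around (352,262). The orange tab is at (286,247), which is the left, or +y, end. There are three blue candidates: (341,275), (628,115) and (628,172). The first is on the plate and has a white disc, so it fits; the other two are in a bin. The grey spare is at (296,294) and the vial at (417,287). Next I'll measure and confirm in an enlarged crop.

```bash
cat > h.py <<'E'
import cv2,numpy as np
from scipy.optimize import least_squares
from rig import r
def ray(c,px,z):
    K,R,t=[np.array(c[k]) for k in("camera_matrix","R","t")]
    C=-R.T@t; d=(R.T@np.linalg.inv(K)@np.c_[px,np.ones(len(px))].T).T
    return C+d*((z-C[2])/d[:,2])[:,None]
def proj(c,X):
    K,R,t=[np.array(c[k]) for k in("camera_matrix","R","t")]
    p=(R@np.asarray(X,float).T).T+t; p=(K@p.T).T; return p[:,:2]/p[:,2:]
def big(m): return max(cv2.findContours(m,cv2.RETR_EXTERNAL,cv2.CHAIN_APPROX_NONE)[0],key=cv2.contourArea)
def blob(img,lo,hi,roi=None):
    m=cv2.inRange(cv2.cvtColor(img,cv2.COLOR_BGR2HSV),lo,hi)
    if roi is not None:
        k=np.zeros_like(m); x0,y0,x1,y1=roi; k[y0:y1,x0:x1]=255; m&=k
    return m
def P(pl,q):  # plate xy -> world
    x,y,a=pl; q=np.asarray(q,float); c,s=np.cos(a),np.sin(a); return np.array([x,y])+q@np.array([[c,s],[-s,c]])
def inv(pl,w):
    x,y,a=pl; c,s=np.cos(a),np.sin(a); return (np.asarray(w)-[x,y])@np.array([[c,-s],[s,c]])
def rectpose(c,cnt,z): # pose of rectangle; yaw of the short axis pointing +x
    w=ray(c,cnt.reshape(-1,2).astype(float),z)[:,:2]*1000
    (cx,cy),(a,b),th=cv2.minAreaRect(w.astype(np.float32)); th=np.radians(th)
    if a>b: th+=np.pi/2; a,b=b,a
    th=(th+np.pi/2)%np.pi-np.pi/2
    return np.array([cx/1000,cy/1000,th]),(a,b)
E
python3 - <<'E'
from h import *
im=cv2.imread("pics/top0.png"); c=r.calibration("top")
m=blob(im,(0,0,110),(179,70,255),(265,205,440,318))
pl,sz=rectpose(c,big(m),.008); print("plate",pl,sz)
mb=blob(im,(95,120,60),(125,255,255),(300,230,400,308))
ca,sz=rectpose(c,big(mb),.030); print("carrier",ca,sz, "in plate",inv(pl,ca[:2]),ca[2]-pl[2])
mo=blob(im,(8,150,120),(25,255,255),(265,205,440,318)); o,sz=rectpose(c,big(mo),.021);print("orange",inv(pl,o[:2]),sz)
v=cv2.resize(im[205:320,265:440],None,fx=4.5,fy=4.5,interpolation=cv2.INTER_CUBIC)
def dr(pts,z,col):
    p=proj(c,np.c_[pts,np.full(len(pts),z)]); cv2.polylines(v,[((p-[265,205]+.5)*4.5).astype(int)],True,col,1)
B=lambda x0,x1,y0,y1:P(pl,[[x0,y0],[x1,y0],[x1,y1],[x0,y1]])
dr(B(-.085,.085,-.145,.145),.008,(0,0,255)); dr(B(.055,.067,-.145,.145),.018,(0,255,0)); dr(B(.004,.02,.084,.12),.018,(0,255,0))
h=[.015,.02]; dr(P(ca,[[-.015,-.02],[.015,-.02],[.015,.02],[-.015,.02]]),.03,(0,255,255))
cv2.imwrite("pics/crop1.png",v)
E
```

```text
plate [ 0.53008038 -0.06281456  0.09384553] (172.79454040527344, 291.9409484863281)
carrier [ 0.50152075 -0.04135035 -0.10685867] (28.867136001586914, 37.41880416870117) in plate [-0.0264226   0.02404602] -0.2007042003834265
orange [0.0384315  0.13060494] (16.12116813659668, 32.50957107543945)
```

View pics/crop1.png

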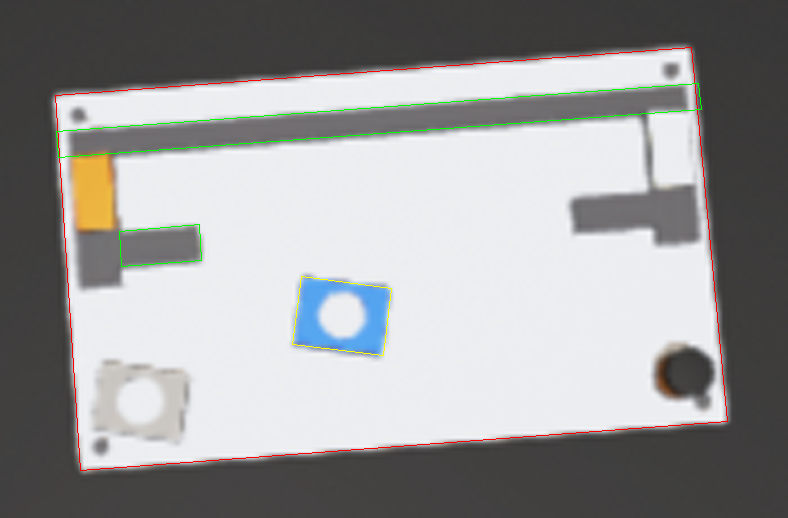

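The crop confirms it. The model outlines fit the plate, rail and guide, and the blue block with the white disc is at crop (342,316). Orange is at the +y end. I'll push +x with the nearly closed fingers (jaw axis along plate y), then push along +y.

```bash
cat >> h.py <<'E'
from scipy.spatial.transform import Rotation as Ro
PL=np.array([0.5301,-0.0628,0.0938])
def goto(px,py,z,pl=PL,yaw=0.):
    s=r.sense(); R0=Ro.from_rotvec(s["orientation"]); a=pl[2]+yaw
    best=None
    for sg in(1,-1):
        zx=sg*np.array([-np.sin(a),np.cos(a),0]); xx=np.array([0,0,-1.]); M=Ro.from_matrix(np.c_[xx,np.cross(zx,xx),zx])
        v=(R0.inv()*M).as_rotvec()
        if best is None or np.linalg.norm(v)<np.linalg.norm(best): best=v
    w=np.r_[P(pl,[px,py]),z]; d=R0.inv().apply(w-s["position"])*100
    ip=inv(pl,s["position"][:2])*1000
    print("t %.2f plate mm"%s["time"],ip.round(1),"z",(s["position"][2]*1000).round(1),"F",s["wrist_force"].round(1),"gap",round(s["finger_gap"]*1000,1))
    print("shift cm",d.round(2).tolist(),"turn",best.round(3).tolist())
E
python3 -c "
from h import *
goto(-.085,.022,.12); print(r.sense()['qpos'][5])"
```

```text
t 0.10 plate mm [-308.1  618.6] z 241.8 F [0.2 0.8 0.2] gap 85.4
shift cm [12.22, -43.77, -46.27] turn [-0.4, -0.001, -0.001]
-0.21527971838775606
```

>>> drive_tool --rows '[[[0, -4, -4], [-0.1, 0, 0], 225], [[0, -8, -8], [-0.2, 0, 0], 225], [[0, -12, -12], [-0.3, 0, 0], 225], [[0, -16, -16], [-0.4, 0, 0], 225], [[0, -20, -20], [-0.4, 0, 0], 225]]' --newtons 40

```text
time: 0.6
position: [0.281, 0.3008, 0.2418]
orientation: [-1.281, 1.163, 1.281]
wrist_force: [0.9, 0.4, -0.1]
finger_gap: 0.012
```

```bash
python3 -c "
from h import *
goto(-.085,.022,.12); print(r.sense()['qpos'][5])"
```

```text
t 0.60 plate mm [-214.   385.3] z 241.8 F [ 0.9  0.4 -0.1] gap 12.0
shift cm [12.21, -12.77, -36.37] turn [0.004, -0.001, -0.001]
-1.1379302867409633
```

>>> drive_tool --rows '[[[0, -1.6, -4.5], [0, 0, 0], 225], [[2, -3.2, -9], [0, 0, 0], 225], [[4, -4.8, -13.5], [0, 0, 0], 225], [[6, -6.4, -18], [0, 0, 0], 225], [[8, -8, -22.5], [0, 0, 0], 225]]'

```text
time: 1.1
position: [0.38, 0.0886, 0.1641]
orientation: [-1.281, 1.163, 1.28]
wrist_force: [1.7, 0.4, 0.5]
finger_gap: 0.0104
```

```bash
python3 -c "
from h import *
goto(-.085,.022,.09)"
```

```text
t 1.10 plate mm [-135.3  164.8] z 164.1 F [1.7 0.4 0.5] gap 10.4
shift cm [7.43, -4.98, -14.29] turn [0.004, -0.001, -0.0]
```

>>> drive_tool --rows '[[[1.5, -1.6, -4.5], [0, 0, 0], 225], [[3, -3.2, -9], [0, 0, 0], 225], [[5, -5, -13], [0, 0, 0], 225], [[7, -5, -14.3], [0, 0, 0], 225], [[7.4, -5, -14.3], [0, 0, 0], 225]]'

```text
time: 1.6
position: [0.4431, -0.0503, 0.0883]
orientation: [-1.276, 1.166, 1.282]
wrist_force: [-1.1, -0.2, 0.1]
finger_gap: 0.0103
```

Run:
```python
from h import *
goto(-.078,.022,.025)
cv2.imwrite("pics/side1.png",r.capture("side"));w=r.capture("wrist");cv2.imwrite("pics/w1.png",w)
cv2.imwrite("pics/sw1.png",np.hstack([cv2.resize(x,(400,300)) for x in(cv2.imread("pics/side1.png")[140:400,150:497],w)]))
```

```text
t 1.60 plate mm [-85.5  20.6] z 88.3 F [-1.1 -0.2  0.1] gap 10.3
shift cm [6.33, -0.77, 0.14] turn [0.001, 0.0, -0.004]
```

View pics/sw1.png

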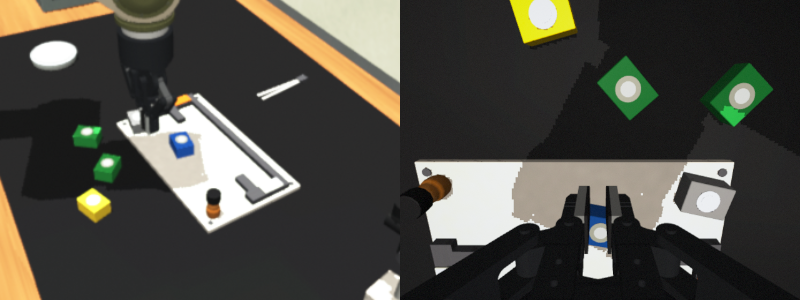

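The fingers are behind the blue carrier with free space around them. In the composite's right half, the wrist view, the carrier is at (600,235). In the side view it is at (180,143). Now I'll descend.

>>> drive_tool --rows '[[[1.5, 0, 0.1], [0, 0, 0], 225], [[3, 0, 0.2], [0, 0, 0], 225], [[4.5, 0, 0.2], [0, 0, 0], 225], [[6, 0, 0.2], [0, 0, 0], 225], [[6.35, 0, 0.2], [0, 0, 0], 225]]'

```text
time: 2.2
position: [0.4422, -0.0451, 0.0263]
orientation: [-1.28, 1.163, 1.284]
wrist_force: [0.7, -0.2, -0.1]
finger_gap: 0.0097
```

```bash
python3 -c "
from h import *
goto(-.05,.022,.025)"
```

```text
t 2.20 plate mm [-85.9  25.8] z 26.3 F [ 0.7 -0.2 -0.1] gap 9.7
shift cm [0.12, -3.58, -0.4] turn [0.005, 0.0, -0.003]
```

>>> drive_tool --rows '[[[0.15, -0.8, -0.3], [0, 0, 0], 225], [[0.15, -1.6, -0.3], [0, 0, 0], 225], [[0.15, -2.4, -0.3], [0, 0, 0], 225], [[0.15, -3.0, -0.3], [0, 0, 0], 225], [[0.15, -3.6, -0.3], [0, 0, 0], 225]]'

```text
time: 2.7
position: [0.479, -0.0445, 0.025]
orientation: [-1.28, 1.163, 1.284]
wrist_force: [-1.2, -0.5, -0.5]
finger_gap: 0.0102
```

```bash
python3 -c "
from h import *
goto(-.03,.022,.025)
im=r.capture('side');cv2.imwrite('pics/s2.png',cv2.resize(im[200:330,240:420],None,fx=4,fy=4))"
```

```text
t 2.70 plate mm [-49.2  23. ] z 25.0 F [-1.2 -0.5 -0.5] gap 10.2
shift cm [-0.0, -1.91, -0.11] turn [0.005, 0.0, -0.003]
```

View pics/s2.png

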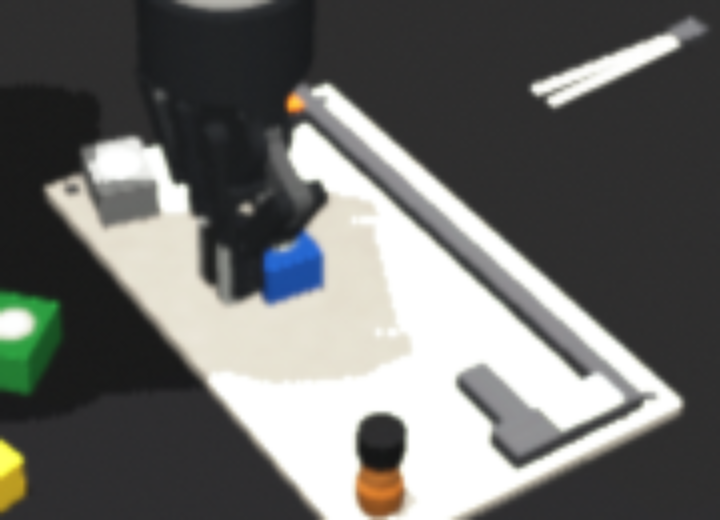

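The fingers are behind the carrier, and the side crop shows contact at about (262,285). I'll push on; the TCP should be at about plate x +14 when the carrier meets the rail.

>>> drive_tool --rows '[[[0, -0.6, -0.1], [0, 0, 0], 225], [[0, -1.2, -0.1], [0, 0, 0], 225], [[0, -1.8, -0.1], [0, 0, 0], 225], [[0, -2.4, -0.1], [0, 0, 0], 225], [[0, -3.0, -0.1], [0, 0, 0], 225]]'

```text
time: 3.25
position: [0.5102, -0.0426, 0.0249]
orientation: [-1.281, 1.162, 1.283]
wrist_force: [-0.6, -0.1, 0.5]
finger_gap: 0.0098
```

>>> drive_tool --rows '[[[0, -0.6, 0], [0, 0, 0], 225], [[0, -1.2, 0], [0, 0, 0], 225], [[0, -1.7, 0], [0, 0, 0], 225], [[0, -2.1, 0], [0, 0, 0], 225], [[0, -2.5, 0], [0, 0, 0], 225]]'

```text
time: 3.75
position: [0.5353, -0.04, 0.0248]
orientation: [-1.281, 1.163, 1.283]
wrist_force: [-0.0, -0.1, 0.8]
finger_gap: 0.0103
```

```bash
python3 -c "
from h import *
goto(.014,.022,.025)
im=r.capture('side');cv2.imwrite('pics/s3.png',cv2.resize(im[200:330,240:420],None,fx=4,fy=4))"
```

```text
t 3.75 plate mm [ 7.3 22.2] z 24.8 F [-0.  -0.1  0.8] gap 10.3
shift cm [-0.02, -0.67, -0.02] turn [0.005, 0.0, -0.002]
```

View pics/s3.png

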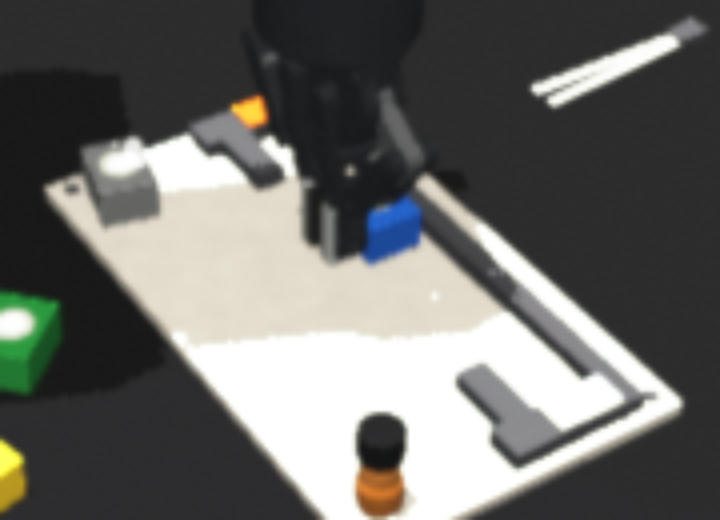

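The carrier is squared and just short of the rail, at crop (392,230). I'll press slowly until the force rises.

>>> drive_tool --rows '[[[0, -0.2, 0], [0, 0, 0], 225], [[0, -0.4, 0], [0, 0, 0], 225], [[0, -0.6, 0], [0, 0, 0], 225], [[0, -0.7, 0], [0, 0, 0], 225], [[0, -0.75, 0], [0, 0, 0], 225]]'

```text
time: 4.3
position: [0.5412, -0.0394, 0.0248]
orientation: [-1.279, 1.166, 1.287]
wrist_force: [-11.7, -3.2, 8.1]
finger_gap: 0.0102
```

>>> drive_tool --rows '[[[0, 0, 0], [0, 0, 0], 225], [[0, -0.02, 0], [0, 0, 0], 225], [[0, -0.02, 0], [0, 0, 0], 225], [[0, -0.02, 0], [0, 0, 0], 225], [[0, -0.02, 0], [0, 0, 0], 225]]'

```text
time: 4.8
position: [0.5411, -0.0394, 0.0248]
orientation: [-1.278, 1.166, 1.288]
wrist_force: [-4.4, -1.3, 3.4]
finger_gap: 0.01
```

```bash
python3 -c "
from h import *
goto(-.02,.022,.025)
s=r.sense(); print('tip dir',Ro.from_rotvec(s['orientation']).apply([1,0,0]).round(3))
im=r.capture('side');cv2.imwrite('pics/s4.png',cv2.resize(im[225:285,310:370],None,fx=9,fy=9,interpolation=cv2.INTER_CUBIC))"
```

```text
t 4.80 plate mm [13.2 22.2] z 24.8 F [-4.4 -1.3  3.4] gap 10.0
shift cm [0.0, 3.32, -0.0] turn [0.006, 0.0, -0.008]
tip dir [-0.008 -0.    -1.   ]
```

View pics/s4.png

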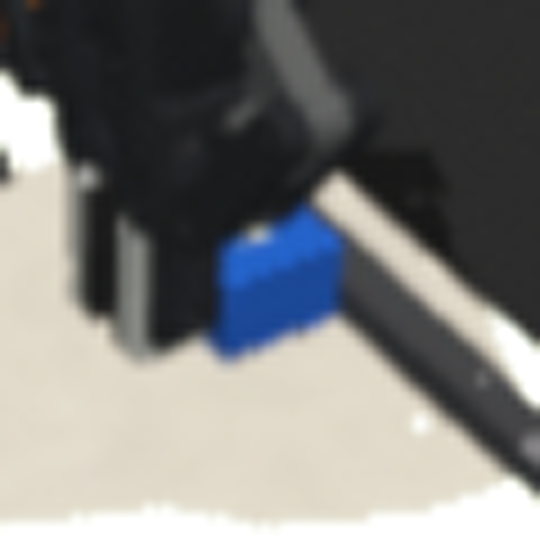

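The carrier lies against the rail, with its face meeting the rail at crop (340,300), and the push force has levelled off. I'll back off, go round to its -y side and shut the fingers.

>>> drive_tool --rows '[[[-0.05, 0.5, 0], [0, 0, 0], 225], [[-0.1, 1.5, 0], [0, 0, 0], 225], [[-0.1, 2.5, 0], [0, 0, 0], 255], [[-0.1, 3, -2], [0, 0, 0], 255], [[-0.1, 3, -5], [0, 0, 0], 255]]'

```text
time: 5.35
position: [0.5149, -0.0916, 0.0261]
orientation: [-1.279, 1.165, 1.29]
wrist_force: [0.1, -0.1, -0.6]
finger_gap: -0.0002
```

>>> drive_tool --rows '[[[0, 0, -3], [0, 0, 0], 255], [[0, 0, -6], [0, 0, 0], 255], [[0, 0, -8], [0, 0, 0], 255], [[0, 0, -8], [0, 0, 0], 255], [[0, 0, -8], [0, 0, 0], 255]]'

```text
time: 5.85
position: [0.5224, -0.1708, 0.0259]
orientation: [-1.278, 1.166, 1.29]
wrist_force: [0.2, 0.4, -0.1]
finger_gap: -0.0005
```

Run:
```python
from h import *
goto(.039,-.035,.025)
a=r.capture('top');b=r.capture('side');cv2.imwrite('pics/t5.png',a);cv2.imwrite('pics/s5.png',b)
v=np.hstack([cv2.resize(a[200:320,270:430],(400,300)),cv2.resize(b[190:325,240:420],(400,300))]);cv2.imwrite('pics/ts5.png',v)
```

```text
t 5.85 plate mm [ -17.8 -106.8] z 25.9 F [ 0.2  0.4 -0.1] gap -0.5
shift cm [0.05, -5.73, 7.14] turn [0.007, 0.002, -0.009]
```

View pics/ts5.png

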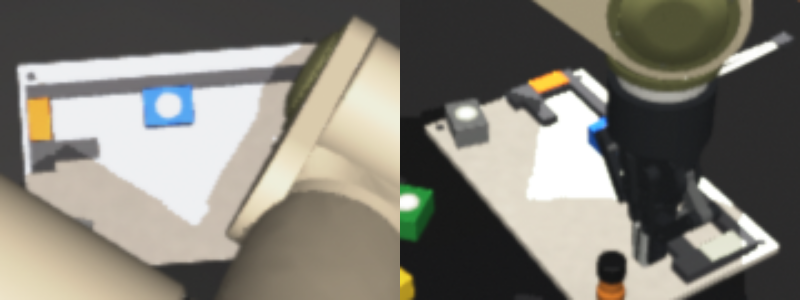

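The top view, left half of the composite, shows the carrier against the rail at (168,106), square and unobstructed. I'll measure it.

```bash
cat >> h.py <<'E'
def carrier(im,roi=(270,215,400,300)):
    c=r.calibration("top"); ca,sz=rectpose(c,big(blob(im,(95,120,60),(125,255,255),roi)),.030)
    print("carrier plate mm",(inv(PL,ca[:2])*1000).round(1),"yaw",round(ca[2]-PL[2],3),np.round(sz,1))
E
python3 -c "
from h import *
carrier(cv2.imread('pics/t5.png'))"
```

```text
carrier plate mm [40.5 26.7] yaw -0.076 [30.2 38.1]
```

```bash
cat >> h.py <<'E'
def carrier2(im,roi=(270,215,400,300)):
    # fit projected box silhouette to a soft blue mask, with plate yaw frame PL
    c=r.calibration("top"); x0,y0,x1,y1=roi; S=4
    b=im[y0:y1,x0:x1].astype(float); soft=np.clip((b[...,0]-b[...,2])/130,0,1).astype(np.float32)
    cm=big((soft>.4).astype(np.uint8)); fm=np.zeros(soft.shape,np.uint8); cv2.drawContours(fm,[cm],-1,1,-1)
    er=cv2.erode(fm,np.ones((3,3),np.uint8)); soft=np.where(er>0,1,soft)*cv2.dilate(fm,np.ones((5,5),np.uint8))
    def ren(p):
        q=P(PL,P((p[0]/1000,p[1]/1000,p[2]),[[-.015,-.02],[.015,-.02],[.015,.02],[-.015,.02]]))
        pts=np.r_[np.c_[q,np.full(4,.030)],np.c_[q,np.full(4,.008)]]
        h=cv2.convexHull(((proj(c,pts)-[x0,y0]+.5)*S).astype(np.float32)).reshape(-1,2)
        m=np.zeros((soft.shape[0]*S,soft.shape[1]*S),np.uint8); cv2.fillPoly(m,[np.round((h-.5)*64).astype(np.int32)],255,cv2.LINE_AA,6)
        return cv2.resize(m,soft.shape[::-1],interpolation=cv2.INTER_AREA)/255.
    from scipy.optimize import minimize
    ca,_=rectpose(c,cm+np.array([x0,y0]),.030); i=inv(PL,ca[:2])*1000
    f=lambda p:((ren((p[0],p[1],p[2]/50))-soft)**2).sum()
    o=min((minimize(f,[i[0],i[1],a],method="Nelder-Mead",options=dict(initial_simplex=[[i[0],i[1],a],[i[0]+3,i[1],a],[i[0],i[1]+3,a],[i[0],i[1],a+4]])) for a in(-4,0,4)),key=lambda o:o.fun)
    print("fit mm",o.x[:2].round(1),"yaw",round(o.x[2]/50,3),"res",round(o.fun,1))
E
python3 -c "
from h import *
carrier2(cv2.imread('pics/t5.png')); carrier2(cv2.imread('pics/top0.png'),(300,230,400,308))"
```

```text
fit mm [41.  25.8] yaw -0.004 res 9.6
fit mm [-26.   23.9] yaw -0.204 res 8.6
```

>>> drive_tool --rows '[[[0, 0, 3], [0, 0, 0], 255], [[0, 0, 6], [0, 0, 0], 255], [[0, -2, 7.1], [0, 0, 0], 255], [[0.1, -5, 7.1], [0, 0, 0], 255], [[0.1, -5.6, 7.1], [0, 0, 0], 255]]'

```text
time: 6.45
position: [0.573, -0.092, 0.0248]
orientation: [-1.282, 1.162, 1.291]
wrist_force: [-0.2, 0.3, 0.3]
finger_gap: -0.0002
```

```bash
python3 -c "
from h import *
goto(.038,-.015,.025)"
```

```text
t 6.45 plate mm [ 40.  -33.1] z 24.8 F [-0.2  0.3  0.3] gap -0.2
shift cm [-0.02, 0.18, 1.82] turn [0.011, 0.001, -0.007]
```

>>> drive_tool --rows '[[[0, 0.15, 0.8], [0.01, 0, 0], 255], [[0, 0.15, 1.6], [0.01, 0, 0], 255], [[0, 0.15, 2.2], [0.01, 0, 0], 255], [[0, 0.13, 2.8], [0.01, 0, 0], 255], [[0, 0.1, 3.5], [0.01, 0, 0], 255]]'

```text
time: 6.95
position: [0.5679, -0.057, 0.0249]
orientation: [-1.275, 1.168, 1.284]
wrist_force: [0.3, -1.5, -0.5]
finger_gap: -0.0001
```

```bash
python3 -c "
from h import *
goto(.039,.065,.025)
im=r.capture('top');cv2.imwrite('pics/t6.png',im); carrier2(im)"
```

```text
t 6.95 plate mm [38.2  2.2] z 24.9 F [ 0.3 -1.5 -0.5] gap -0.1
shift cm [-0.0, -0.09, 6.28] turn [0.001, 0.001, -0.007]Traceback (most recent call last):
  File "<string>", line 4, in <module>
    im=r.capture('top');cv2.imwrite('pics/t6.png',im); carrier2(im)
                                                       ~~~~~~~~^^^^
  File "h.py", line 47, in carrier2
    cm=big((soft>.4).astype(np.uint8)); fm=np.zeros(soft.shape,np.uint8); cv2.drawContours(fm,[cm],-1,1,-1)
  File "h.py", line 11, in big
    def big(m): return max(cv2.findContours(m,cv2.RETR_EXTERNAL,cv2.CHAIN_APPROX_NONE)[0],key=cv2.contourArea)
                       ~~~^^^^^^^^^^^^^^^^^^^^^^^^^^^^^^^^^^^^^^^^^^^^^^^^^^^^^^^^^^^^^^^^^^^^^^^^^^^^^^^^^^^^
ValueError: max() iterable argument is empty
```

The top camera is blocked here and contact is felt at about 1.5 N. I'll continue with a slight drift towards the rail, then check from the side and wrist cameras.

>>> drive_tool --rows '[[[0, -0.04, 0.6], [0, 0, 0], 255], [[0, -0.08, 1.2], [0, 0, 0], 255], [[0, -0.1, 1.8], [0, 0, 0], 255], [[0, -0.12, 2.2], [0, 0, 0], 255], [[0, -0.15, 2.6], [0, 0, 0], 255]]'

```text
time: 7.5
position: [0.5669, -0.0296, 0.0249]
orientation: [-1.275, 1.167, 1.285]
wrist_force: [-0.6, -0.7, 0.5]
finger_gap: -0.0002
```

Run:
```python
from h import *
goto(.04,.065,.025)
b=r.capture('side');w=r.capture('wrist');cv2.imwrite('pics/s7.png',b)
cv2.imwrite('pics/sw7.png',np.hstack([cv2.resize(b[185:275,270:390],(400,300),interpolation=cv2.INTER_CUBIC),cv2.resize(w,(400,300))]))
```

```text
t 7.50 plate mm [39.7 29.6] z 24.9 F [-0.6 -0.7  0.5] gap -0.2
shift cm [-0.01, -0.03, 3.54] turn [0.002, 0.001, -0.007]
```

View pics/sw7.png

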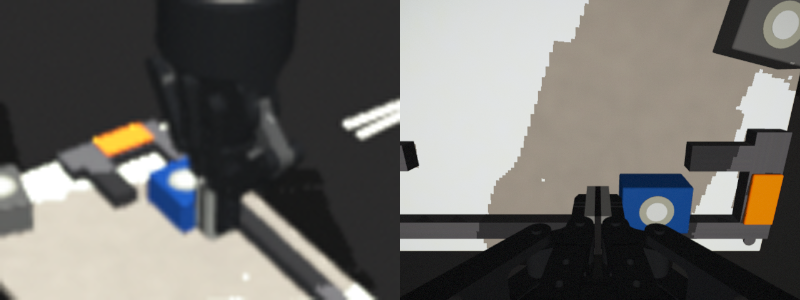

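In the wrist view, right half, the carrier sits square at (655,205) against the rail, with its front edge parallel to the guide and clear of it. I'll check the corners numerically.

Run:
```python
from h import *
w=r.capture('wrist');c=r.calibration('wrist');cv2.imwrite('pics/w8.png',w)
px=np.array([[352,301],[467,301]],float); print((inv(PL,ray(c,px,.03)[:,:2])*1000).round(1))
px=np.array([[(686-400)*1.6,167*1.6]]); print("guide corner, expect 20,84 (z18):",(inv(PL,ray(c,px,.018)[:,:2])*1000).round(1))
# front top edge line of carrier: bright blue top vs dark blue side
```

```text
[[24.7 42. ]
 [24.7 82. ]]
guide corner, expect 20,84 (z18): [[16.7 82. ]]
```

The carrier is at plate x 39.7, y 62, yaw about 0, against the rail. About 38 mm remain.

>>> drive_tool --rows '[[[0, -0.02, 0.6], [0, 0, 0], 255], [[0, -0.04, 1.2], [0, 0, 0], 255], [[0, -0.06, 1.8], [0, 0, 0], 255], [[0, -0.08, 2.4], [0, 0, 0], 255], [[0, -0.1, 3.0], [0, 0, 0], 255]]'

```text
time: 8.15
position: [0.565, 0.0009, 0.0249]
orientation: [-1.275, 1.167, 1.285]
wrist_force: [-1.2, -0.2, 0.0]
finger_gap: 0.0001
```

>>> drive_tool --rows '[[[0, 0, 0.2], [0, 0, 0], 255], [[0, 0, 0.35], [0, 0, 0], 255], [[0, 0, 0.5], [0, 0, 0], 255], [[0, 0, 0.6], [0, 0, 0], 255], [[0, 0, 0.7], [0, 0, 0], 255]]'

```text
time: 8.65
position: [0.5644, 0.0078, 0.025]
orientation: [-1.275, 1.167, 1.285]
wrist_force: [-0.3, -0.9, -0.1]
finger_gap: -0.0
```

```bash
python3 -c "
from h import *
goto(.04,.0676,.025)"
```

```text
t 8.65 plate mm [40.8 67. ] z 25.0 F [-0.3 -0.9 -0.1] gap -0.0
shift cm [-0.0, 0.08, 0.06] turn [0.002, 0.001, -0.007]
```

>>> drive_tool --rows '[[[0, 0, 0.05], [0, 0, 0], 255], [[0, 0, 0.1], [0, 0, 0], 255], [[0, 0, 0.15], [0, 0, 0], 255], [[0, 0, 0.2], [0, 0, 0], 255], [[0, 0, 0.2], [0, 0, 0], 255]]'

```text
time: 9.15
position: [0.5645, 0.0082, 0.0252]
orientation: [-1.277, 1.169, 1.284]
wrist_force: [-2.2, -9.5, 1.7]
finger_gap: -0.0
```

The force rose to 9.5 N, so the carrier is against the end stop. I'll back off along -y, then up, and inspect.

>>> drive_tool --rows '[[[0, 0, -0.3], [0, 0, 0], 255], [[0, 0.1, -2], [0, 0, 0], 255], [[-1, 0.2, -4], [0, 0, 0], 255], [[-4, 0.5, -6], [0, 0, 0], 255], [[-7, 1, -9], [0, 0, 0], 255]]'

```text
time: 9.65
position: [0.5632, -0.083, 0.0958]
orientation: [-1.276, 1.168, 1.286]
wrist_force: [0.6, 0.0, 0.8]
finger_gap: -0.0001
```

>>> drive_tool --rows '[[[-2, 2, -4], [0, 0, 0], 255], [[-4, 4, -7], [0, 0, 0], 255], [[-6, 6, -10], [0, 0, 0], 255], [[-6, 6, -12], [0, 0, 0], 255], [[-6, 6, -12], [0, 0, 0], 255]]'

```text
time: 10.15
position: [0.5155, -0.211, 0.1562]
orientation: [-1.275, 1.17, 1.282]
wrist_force: [1.0, 0.3, -0.3]
finger_gap: -0.0004
```

Run:
```python
from h import *
a=r.capture('top');cv2.imwrite('pics/t9.png',a);b=r.capture('side')
s=r.sense();print(s['time'],s['position'],s['wrist_force'].round(1))
cv2.imwrite('pics/ts9.png',np.hstack([cv2.resize(a[205:295,265:385],(400,300),interpolation=cv2.INTER_CUBIC),cv2.resize(b[185:320,240:420],(400,300),interpolation=cv2.INTER_CUBIC)]))
carrier(a);carrier2(a)
```

```text
10.25 [ 0.51539722 -0.20801639  0.15524328] [ 1.  -0.  -0.5]
carrier plate mm [ 40.1 100.9] yaw -0.074 [30.2 38. ]
fit mm [41.1 99.9] yaw 0.006 res 9.8
```

View pics/ts9.png

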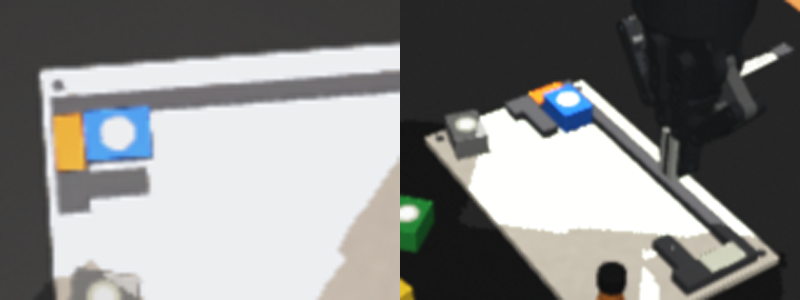

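The carrier is home. In the top view it is at (118,133), touching the end stop and rail, with the guide gap even. The spare and vial are unmoved and the fingers are clear. I'm handing it in.

```bash
python3 -c "
from rig import r
print(r.close_job())"
```

```text
the job is handed in; nothing more can be done
None
```

I pushed the blue carrier flat against the rail in the open middle of the plate, then slid it along the rail into the orange-marked (+y) pocket. It took about 10 s of the 53 s allowed. The job is handed in; the interface gives no verdict.

- **Against the rail:** with the fingers backed off, the top camera put it at plate x ≈ 41 mm, y ≈ 26 mm, with a yaw of about 0. I had pressed it there for over half a second.
- **In the pocket:** the final top-camera fit gave x 41.1 mm, y 99.9 mm and yaw 0.006 rad, against a seat at 40 and 100 mm. The reading of x is about 1 mm high, as it also was against the rail, which is within the camera calibration. The push force rose to 9.5 N when it met the end stop.
- **Surroundings:** the last pictures show the fingers well clear. The spare and vial look unmoved; I did not measure them or the other items.
- **One disagreement:** a cruder rectangle fit gave a yaw of about -0.075 rad both times, close to the 0.08 limit. At about 2 mm per pixel I trust the silhouette fit instead. The pictures agree with it, and a wrist-camera check partway along the rail also showed the carrier square.

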